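# Lay out a tint ladder on the drying board

### The job

Line up the four blue sample blocks on the drying board in order of shade, one to a pad: the palest on the orange pad, then steadily darker, so that the darkest is on the pad at the far end from the orange one. Stand each block upright, centred on its pad with its long side along the row and squared up with the pad; never tip a block over, and leave the paint tin and the tape roll where they are.

Things in the scene. Friction and masses are not known exactly. Their poses are not given: they have to be found in the camera images.
- block_palest: loose sprayed wooden sample block, very pale sky blue (the palest); 36 mm along its own x, 56 mm along its own y, straight upright sides up to 38 mm above its underside, gently sloped top up to about 49 mm; about 70 g. All four blocks have the same shape and differ only in shade. At the start it stands on the bench, nearer the robot than the board, turned up to about 35 degrees either way. Origin: centre of the underside, z up.
- block_light: loose sprayed wooden sample block, clear light blue (second palest); 36 mm along its own x, 56 mm along its own y, straight upright sides up to 38 mm above its underside, gently sloped top up to about 49 mm; about 70 g. All four blocks have the same shape and differ only in shade. At the start it stands on the bench, nearer the robot than the board, turned up to about 35 degrees either way. Origin: centre of the underside, z up.
- block_mid: loose sprayed wooden sample block, strong mid-dark blue (second darkest); 36 mm along its own x, 56 mm along its own y, straight upright sides up to 38 mm above its underside, gently sloped top up to about 49 mm; about 70 g. All four blocks have the same shape and differ only in shade. At the start it stands on the bench, nearer the robot than the board, turned up to about 35 degrees either way. Origin: centre of the underside, z up.
- block_navy: loose sprayed wooden sample block, almost black navy (the darkest); 36 mm along its own x, 56 mm along its own y, straight upright sides up to 38 mm above its underside, gently sloped top up to about 49 mm; about 70 g. All four blocks have the same shape and differ only in shade. At the start it stands on the bench, nearer the robot than the board, turned up to about 35 degrees either way. Origin: centre of the underside, z up.
- pad_orange: orange pad at one end of the row (either end); 56 mm along its own x (across the row), 72 mm along its own y (along the row), 3 mm thick; fixed. Origin: centre of its underside, which lies on the top of the drying board, 18 mm above the bench; its top face is 21 mm above the bench. The four pads form one straight row on a plywood drying board (100 x 360 mm, 18 mm thick), 85 mm from centre to centre.
- pad_mid_a: grey pad, one of the two inner pads of the row (a and b look the same and may lie either way round: see which is next to the orange one); 56 mm along its own x (across the row), 72 mm along its own y (along the row), 3 mm thick; fixed. Origin: centre of its underside, which lies on the top of the drying board, 18 mm above the bench; its top face is 21 mm above the bench. 
- pad_mid_b: grey pad, one of the two inner pads of the row (b and a look the same and may lie either way round: see which is next to the orange one); 56 mm along its own x (across the row), 72 mm along its own y (along the row), 3 mm thick; fixed. Origin: centre of its underside, which lies on the top of the drying board, 18 mm above the bench; its top face is 21 mm above the bench. 
- pad_grey_end: grey pad at the end of the row opposite the orange one; 56 mm along its own x (across the row), 72 mm along its own y (along the row), 3 mm thick; fixed. Origin: centre of its underside, which lies on the top of the drying board, 18 mm above the bench; its top face is 21 mm above the bench. 
- paint_tin: bystander: closed paint tin standing on the bench, 84 mm across, 85 mm high; not to be moved. Origin: centre of the underside.
- tape_roll: bystander: yellow roll of masking tape lying flat on the bench, 96 mm across, 24 mm high; not to be moved. Origin: centre of the underside.
Things that resemble listed ones, but are neither listed nor needed, are in the scene too. What is shaped like the block_mid but pink, red or yellow is not meant.

How it is judged:
By the outcome, as a careful person would: the job done as asked, in the order asked, and still so for the second after the job is handed in, with the robot touching nothing.
It also fails if it takes over 80 s, if anything falls off the work surface, if the arm or the gripper's body presses on something with over 40 N, if the wrist force passes 120 N, or if a joint passes its speed limit or range.

### The arm

A 6-joint arm with a two-finger parallel gripper is mounted at the origin on the work surface. World frame = base frame: x ahead of the robot, y to its left, z up, the work surface at z = 0. Lengths are in m, angles in rad, forces in N, time in s.
With the tool pointing down it reaches from about 0.3 to 0.775 m from the base axis. Payload 14.6 kg.
Tool frame: the origin (TCP) lies midway between the tips of the shut fingers; the grasp point (between the pads) lies env.grip_point_offset behind it (env.grip_point_offset is the distance from the TCP to the grasp point, in m); z points along the fingers, y is the line along which they close (so a half turn about z gives the same grasp; the last joint's range is limited). The gripper opens to 94 mm and grips with 3 to 60 N. Pads are 16 mm wide; open, the fingers measure 119 mm over their backs; the gripper's body (75 mm by 177 mm) begins 78 mm behind the grasp point.
Start: joints at [-1.25, 0.3, 1.521, -0, 1.321, -0.067], TCP at [0.208, -0.509, 0.205] pointing down, gripper open.
Joint ranges: [-3.03, 3.03], [-0.79, 2.21], [0.23, 2.52], [-1.04, 4.18], [0, 3.07], [-2.55, 2.55]. Speed limits (rad/s): [2.22, 2.22, 2.57, 3.14, 3.14, 3.14].

### API

Orientations are given as a rotation vector (axis times angle).
In Python, from station import env gives the robot as it stands.
- The arm moves only by the shell command python3 -m crank 'ROWS' [FORCE]. ROWS is text: rows parted by semicolons, each of 7 numbers parted by spaces: the shift along the tool's x, y, z in m, then the turn, a rotation vector about the tool's x, y, z in rad, then the closure, from 0 (fully open) to 1 (shut). A call has exactly 10 rows; each row shifts and turns the commanded pose from where the row before left it, along the tool's axes as they then stand; what a row does not reach is not made up. A row lasts 1/12 s, in which the tool goes at most 41.7 mm and 7.16 degrees, less where a joint would pass 70% of its speed; a pose out of reach is approached as far as the arm can. A call with a gripper value outside its range is refused whole. The fingers move at their own pace and stop on an object; FORCE is the grip in N (left out, the last holds). Time passes only in rows, so rows that do not move let the fingers close, or fill a call up. It gives the time, the measured TCP pose, the force, the opening and the grip force at its end, in the units of the state.
- env.state(): the state, without advancing time (a new reading comes with each control period).
- env.snapshot(name): name is "scene" or "top" or "wrist"; returns the picture (420x560x3 uint8, red, green, blue); there is no depth.
- env.camera_info(name): a dict with "fx", "fy", "cx", "cy" (pixels), "rvec" (rotation vector, rad) and "tvec" (3), from world to camera coordinates, as OpenCV has them. Camera axes: x right, y down, z forward; pixel columns grow to the right and rows downward; lengths in m; the calibration is good to about 2 mm. A picture is of the moment at which its call begins: read the wrist's pose just before it. camera_info takes no time and is no camera call; for the wrist camera it gives the pose at the moment of the call.
- env.hand_in(): hands the job in; it is judged then, once.
Trained networks look in the newest picture that a camera, given by its name, has taken for a name from the list of things; names that differ only in an ending like _2 or _b are one class to them, and where a whole thing is asked for, a point or a joint stands for the part that bears it (a point fixed in the world has none). Each returns a list of dicts, best first, with "confidence" (0 to 1); they miss things now and then, are a little off and sometimes report something else, mostly with a low value. They report only what shows in the picture. A call takes as long as a camera call. They do not tell look-alikes from the thing itself.
- env.look_for(camera, query): "centre" ([x, y, z] in m, in the coordinates of the camera as it stood for that picture, good to about 4 mm: the middle of the surface that is visible of it).
- env.trace(camera, query): "pixels" (420x560 bool, what is visible of it).
The state is a dict: "t": time; "joints": joint angles; "qvel": joint speeds; "joint_torque": joint torques, N m; "tcp_pos": TCP position; "tcp_rot": TCP orientation; "ft_force": force on the tool from outside, world axes, zero at the start; "moment": the same for the moment, N m; "width": finger opening in m; "finger_force": force on a finger pad.
Only numpy, scipy, OpenCV 4.12 (cv2) and the standard library are available. Lean on these libraries where they do the work, as an engineer would, in place of code of your own. Each camera call takes 0.05 s, during which the arm holds its last target. There are 200 camera calls.

## Working session

There is one attempt and no reset: what is moved stays moved. The work goes in short steps, Python scripts to look and compute and a shell command to move; the robot and the scene stay as the last step left them, time stands still between calls to the robot, and variables do not carry over. Pictures are saved under pics/ and viewed, at most 14 in all, crops included, and the job is handed in when it is done.

```bash
ls; mkdir -p pics; python3 - <<'E'
from station import env
import cv2
for n in("top","scene"):
    cv2.imwrite(f"pics/{n}0.png",env.snapshot(n)[:,:,::-1]); print(n,env.camera_info(n))
print(env.state(),env.grip_point_offset)
E
```

```text
pics
top {'fx': 395.8109558119701, 'fy': 395.8109558119701, 'cx': 278.5357560852562, 'cy': 208.52791847303473, 'rvec': array([ 2.14053249, -2.19046999,  0.09145318]), 'tvec': array([0.0203415 , 0.51099703, 1.03926187])}
scene {'fx': 524.9948326751912, 'fy': 524.9948326751912, 'cx': 283.8623084591448, 'cy': 216.1070320263269, 'rvec': array([ 1.60629433,  1.70637848, -0.90017988]), 'tvec': array([ 0.04962729, -0.26240026,  1.6396506 ])}
{'t': 0.1, 'joints': array([-1.24958786e+00,  3.00386527e-01,  1.52153095e+00, -2.22323359e-06,
        1.32070714e+00, -6.65934110e-02]), 'qvel': array([-0.00042285, -0.00227924, -0.00155263, -0.00075985,  0.00093773,
       -0.00150256]), 'joint_torque': array([ 7.22872355e-04, -5.32644939e+01, -3.53285444e+01,  7.08612800e-02,
        2.34605034e-02, -7.09944948e-05]), 'tcp_pos': array([ 0.20790825, -0.50892756,  0.20495393]), 'tcp_rot': array([-3.08171498e+00, -6.05151453e-01,  2.09098363e-04]), 'ft_force': array([-0.01374112, -0.8462026 , -0.32967471]), 'moment': array([-0.00706428,  0.04467644, -0.03279921]), 'finger_force': 0.0, 'width': 0.09415465794986098} 0.0188
```

View pics/top0.png

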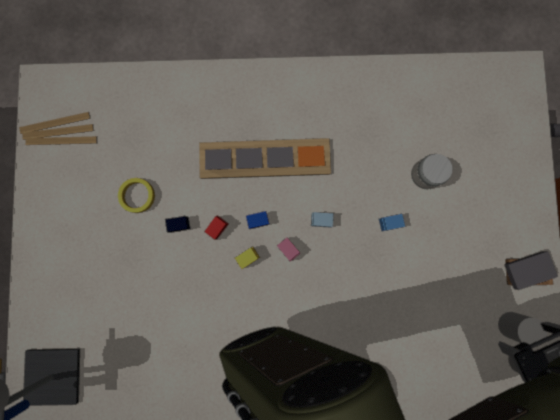

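View pics/scene0.png

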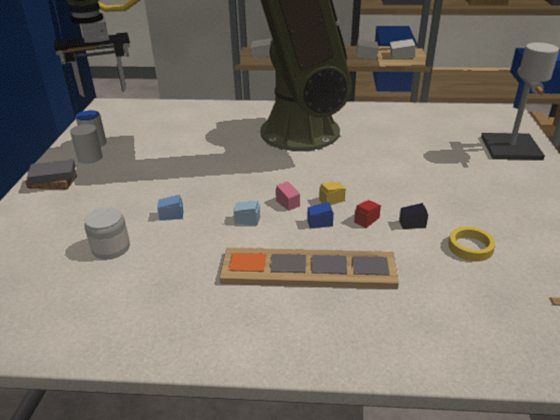

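The top view shows the board with the orange pad at (312,156), which is the right end (-y), and the grey pads running left to (218,158). There are four blue candidates:
- Navy at (178,224), almost black: block_navy.
- Strong blue at (258,220): block_mid.
- Very pale at (322,219): block_palest.
- Clear light blue at (393,222): block_light.

Red (216,227), yellow (247,257) and pink (289,248) are decoys. The tin is at (436,170) and the tape at (137,195).

I'll measure these and confirm them in a crop.

```bash
cat > h.py <<'E'
import numpy as np, cv2
from scipy.spatial.transform import Rotation as R
from station import env
def cam(n):
    c=env.camera_info(n); return np.array([[c['fx'],0,c['cx']],[0,c['fy'],c['cy']],[0,0,1]]),R.from_rotvec(c['rvec']).as_matrix(),np.array(c['tvec'])
def toworld(c,p): return c[1].T@(np.asarray(p)-c[2])
def proj(c,P):
    q=(np.asarray(P)@c[1].T+c[2])@c[0].T; return q[:,:2]/q[:,2:]
def plane(c,px,z):
    "pixels -> world points on height z"
    px=np.atleast_2d(px); d=np.c_[px,np.ones(len(px))]@np.linalg.inv(c[0]).T@c[1]
    o=-c[1].T@c[2]; return o+d*((z-o[2])/d[:,2])[:,None]
def rect(c,mask,z):
    "min-area rectangle of mask on height z: centre, sides, yaw of the long side from +y (deg)"
    k=max(cv2.findContours(mask.astype(np.uint8),0,1)[0],key=cv2.contourArea)[:,0]
    P=plane(c,k,z)[:,:2]; (x,y),(a,b),t=cv2.minAreaRect((P*1000).astype(np.float32))
    if a<b: t+=90
    return x,y,max(a,b),min(a,b),(t-90+90)%180-90
E
python3 - <<'E'
from h import *
im=env.snapshot("top");c=cam("top")
cr=cv2.resize(im[130:270,110:420],None,fx=2.5,fy=2.5,interpolation=2)
cv2.imwrite("pics/crop0.png",cr[:,:,::-1])
for q,z in[("block_palest",.04),("block_light",.04),("block_mid",.04),("block_navy",.04),("pad_orange",.021),("pad_mid_a",.021),("pad_grey_end",.021),("paint_tin",.08),("tape_roll",.024)]:
    for r in env.look_for("top",q)[:4]: print(q,round(r['confidence'],2),toworld(c,r['centre']).round(3),proj(c,[toworld(c,r['centre'])]).round())
    t=env.trace("top",q)
    if t: print('  ',np.round(rect(c,t[0]['pixels'],z),1),t[0]['pixels'].sum())
E
```

```text
block_palest 0.72 [0.474 0.276 0.043] [[178. 224.]]
block_palest 0.64 [ 0.481 -0.103  0.042] [[321. 218.]]
   [ 478.6 -104.3   57.    38.1   -5.4] 312
block_light 0.78 [ 0.467 -0.289  0.043] [[392. 222.]]
block_light 0.75 [0.472 0.278 0.044] [[177. 225.]]
   [ 466.9 -287.8   66.1   36.4    9.3] 339
block_mid 0.72 [ 0.403 -0.011  0.046] [[287. 249.]]
block_mid 0.71 [0.482 0.064 0.041] [[258. 220.]]
block_mid 0.69 [0.382 0.094 0.042] [[247. 258.]]
block_mid 0.61 [0.468 0.178 0.041] [[215. 226.]]
   [403.5 -14.3  57.5  37.8 -50.5] 303
block_navy 0.89 [0.473 0.276 0.044] [[177. 224.]]
block_navy 0.64 [ 0.48  -0.107  0.041] [[322. 219.]]
block_navy 0.2 [ 0.593 -0.385  0.084] [[432. 171.]]
   [475.8 278.1  63.9  38.3   5.8] 332
pad_orange 0.85 [ 0.653 -0.079  0.022] [[310. 156.]]
   [652.3 -84.5  73.6  52.8  -1.5] 503
pad_mid_a 0.85 [0.655 0.004 0.019] [[279. 157.]]
pad_mid_a 0.67 [0.653 0.086 0.019] [[249. 158.]]
pad_mid_a 0.61 [ 0.654 -0.078  0.021] [[309. 156.]]
   [653.3   1.5  71.   55.8  -1.1] 531
pad_grey_end 0.93 [0.653 0.169 0.025] [[218. 158.]]
   [651.9 171.4  72.1  55.7  -1.4] 540
paint_tin 0.8 [ 0.594 -0.387  0.086] [[433. 170.]]
   [ 593.1 -385.1  108.    81.    25.2] 1113
tape_roll 0.84 [0.56  0.397 0.023] [[135. 194.]]
   [5.563e+02 3.945e+02 9.820e+01 9.650e+01 5.000e-01] 629
```

View pics/crop0.png

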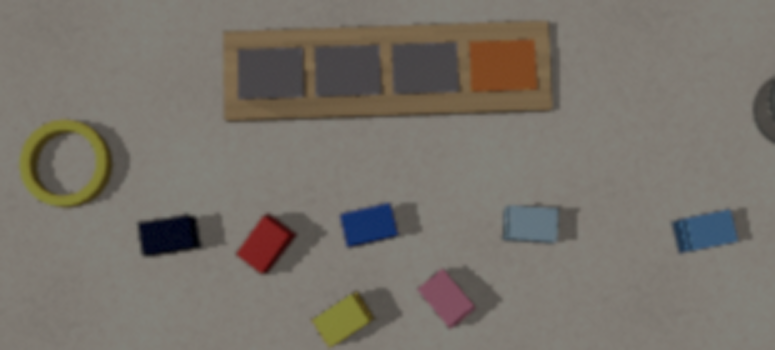

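The crop confirms the shades: navy is crop-left, strong blue is third, very pale is near (530,223), and clear light is near (707,230). Next I'll move over the light block and turn the tool.

```bash
cat >> h.py <<'E'
def goto(x,y,z,yaw,st=None):
    "mm, deg: shift in present tool axes (mm) and turn about tool z; yaw = block yaw, tool x at 90+yaw"
    s=st or env.state(); M=R.from_rotvec(s['tcp_rot']).as_matrix(); p=s['tcp_pos']*1000
    th=np.degrees(np.arctan2(M[1,0],M[0,0])); d=(90+yaw-th+180)%360-180
    print('at',p.round(1),'tool yaw',round(th-90,2),'tilt',(M[2,:2]*1000).round(1),'| shift tool mm',(M.T@(np.array([x,y,z])-p)).round(1),'turn z rad',round(-np.radians(d),4),'w',round(s['width']*1000,1),'F',round(s['finger_force'],1))
E
python3 -m crank '0.036 -0.012 -0.005 0 0 0 0;0.036 -0.012 -0.005 0 0 0 0;0.036 -0.012 -0.005 0 0 0 0;0.036 -0.012 -0.005 0 0 0 0;0.036 -0.012 -0.005 0 0 0 0;0.036 -0.012 -0.005 0 0 0 0;0.036 -0.012 -0.005 0 0 0 0;0.036 -0.012 -0.005 0 0 0 0;0.035 -0.010 -0.005 0 0 0 0;0 0 0 0 0 -0.118 0' 30
python3 -m crank '0 0 0 0 0 -0.118 0;0 0 0 0 0 -0.118 0;0 0 0 0 0 -0.118 0;0 0 0 0 0 -0.118 0;0 0 0 0 0 -0.118 0;0 0 0 0 0 -0.118 0;0 0 0 0 0 -0.118 0;0 0 0 0 0 -0.118 0;0 0 0 0 0 -0.118 0;0 0 0 0 0 0 0'
python3 - <<'E'
from h import *
goto(467,-288,250,9)
c=cam("wrist"); print("cam pos",-c[1].T@c[2],c[1].round(2))
im=env.snapshot("wrist"); cv2.imwrite("pics/w0.png",im[:,:,::-1])
for q in("block_light",):
    for t in env.trace("wrist",q): print(t['confidence'],np.round(rect(c,t['pixels'],.04),1),t['pixels'].sum())
E
```

```text
t: 1.88
tcp_pos: [0.4706, -0.2853, 0.2513]
tcp_rot: [3.042, 0.783, 0.003]
ft_force: [0.3, 0.1, 0.7]
width: 0.0939
finger_force: 0.0
t: 2.72
tcp_pos: [0.4669, -0.2889, 0.2504]
tcp_rot: [-2.218, -2.224, -0.0]
ft_force: [-0.8, -0.1, -0.3]
width: 0.0941
finger_force: 0.0
at [ 466.9 -288.9  250.4] tool yaw 0.15 tilt [ 0. -0.] | shift tool mm [0.9 0.1 0.4] turn z rad -0.1544 w 94.1 F 0.0
cam pos [ 0.46739805 -0.21779844  0.43023154] [[ 1.    0.    0.  ]
 [ 0.   -0.97  0.25]
 [ 0.   -0.25 -0.97]]
0.79 [ 468.7 -289.9   58.9   35.7    9.7] 1238
```

View pics/w0.png

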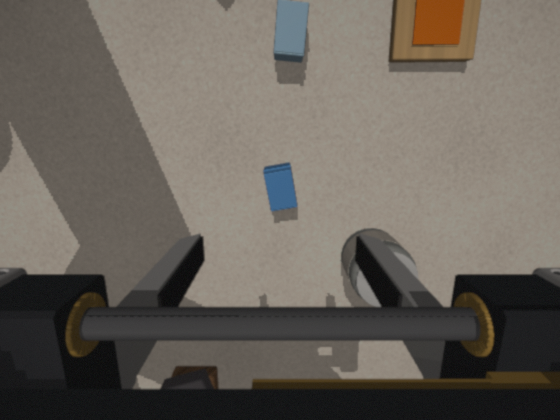

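```bash
cat >> h.py <<'E'
from scipy.optimize import least_squares
A=np.radians(np.arange(0,360,5)); D=np.c_[np.cos(A),np.sin(A)]
def fit(c,mask,x,y,yaw,box=(36,56,40),z0=0,fz=False):
    "fit a box (mm) on height z0 by the support function of its outline; mm, deg"
    k=max(cv2.findContours(mask.astype(np.uint8),0,1)[0],key=cv2.contourArea)[:,0].astype(float)
    S=(k@D.T).max(0)+.5
    def f(p):
        a=np.radians(p[2]); B=[]
        for sx in(-.5,.5):
            for sy in(-.5,.5):
                u,v=sx*box[0],sy*box[1]
                for z in(0,box[2]): B.append([p[0]+u*np.cos(a)-v*np.sin(a),p[1]+u*np.sin(a)+v*np.cos(a),z0+z])
        return (proj(c,np.array(B)/1000)@D.T).max(0)-S
    r=least_squares(f,[x,y,yaw],loss='soft_l1',x_scale=[1,1,1]); return r.x,np.sqrt(np.mean(r.fun**2))
def look(q,x,y,yaw,near=40,camn="wrist",**kw):
    env.snapshot(camn); c=cam(camn)
    for t in env.trace(camn,q):
        if t['pixels'].sum()<50: continue
        X,e=fit(c,t['pixels'],x,y,yaw,**kw)
        if np.hypot(X[0]-x,X[1]-y)<near: print(q,round(t['confidence'],2),X.round(1),'rms px',round(e,2),t['pixels'].sum())
E
python3 - <<'E'
from h import *
for h in(38,43,49): look("block_light",467,-288,9,box=(36,56,h))
c=cam("wrist")
look("pad_orange",653,-83,0,box=(56,72,3),z0=18)
E
```

```text
block_light 0.56 [ 468.8 -291.3    9.1] rms px 1.16 1214
block_light 0.84 [ 469.1 -291.3   10.8] rms px 1.4 1262
block_light 0.71 [ 468.4 -290.4   10.8] rms px 1.2 1354
pad_orange 0.79 [ 6.552e+02 -1.060e+02 -3.000e-01] rms px 11.3 2064
```

```bash
python3 -m crank '0.035 0.002 0 0 0 0 0.3;0.035 0.002 0 0 0 0 0.3;0.035 0.002 0 0 0 0 0.3;0.035 0.002 0 0 0 0 0.3;0.035 0.002 0 0 0 0 0.3;0.010 0.002 0 0 0 0 0.3;0 0 0 0 0 0.08 0.3;0 0 0 0 0 0 0.3;0 0 0 0 0 0 0.3;0 0 0 0 0 0 0.3'
python3 - <<'E'
from h import *
goto(479,-104,250,-5)
im=env.snapshot("wrist"); cv2.imwrite("pics/w1.png",im[:,:,::-1])
for h in(38,45): look("block_palest",479,-104,-5,box=(36,56,h))
for q,y in(("pad_orange",-83),("pad_mid_a",2),("pad_mid_a",87),("pad_grey_end",171)): look(q,653,y,0,box=(56,72,3),z0=18)
look("block_mid",482,64,5)
E
```

```text
t: 4.05
tcp_pos: [0.4794, -0.1045, 0.2504]
tcp_rot: [-2.31, -2.129, 0.0]
ft_force: [-0.2, 0.8, -0.4]
width: 0.0658
finger_force: 0.0
at [ 479.4 -104.5  250.4] tool yaw -4.69 tilt [-0.  -0.1] | shift tool mm [ 0.4 -0.5  0.4] turn z rad 0.0055 w 65.8 F 0.0
block_palest 0.88 [ 480.4 -105.4   -5.1] rms px 0.7 1273
block_palest 0.85 [ 480.5 -104.7   -5.4] rms px 2.0 1162
pad_orange 0.63 [655.6 -81.6   0.7] rms px 0.82 2370
pad_mid_a 0.84 [654.9   2.6   1.1] rms px 0.4 2869
pad_mid_a 0.63 [ 6.538e+02  6.700e+01 -4.000e-01] rms px 9.73 2162
block_mid 0.66 [483.5  66.6  12.1] rms px 0.51 1856
```

View pics/w1.png

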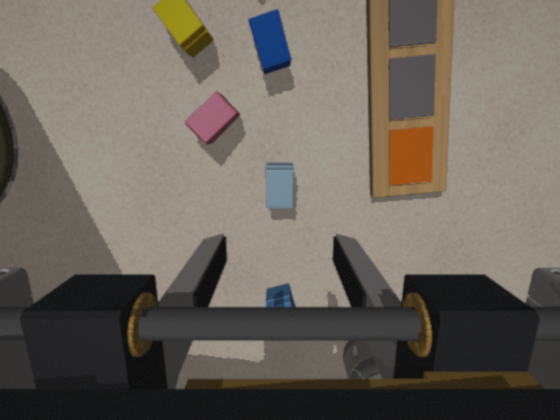

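The wrist view shows the palest block at (279,186) between the fingers, the orange pad at (411,156), its grey neighbour at (412,87), and mid at (270,41). I'll grasp the palest block now.

```bash
python3 -m crank '-0.001 0.001 0.030 0 0 0.007 0.3;0 0 0.030 0 0 0 0.3;0 0 0.030 0 0 0 0.3;0 0 0.030 0 0 0 0.3;0 0 0.030 0 0 0 0.3;0 0 0.030 0 0 0 0.3;0 0 0.030 0 0 0 0.3;0 0 0.020 0 0 0 0.3;0 0 0.012 0 0 0 0.3;0 0 0 0 0 0 0.3'
python3 -m crank '0 0 0 0 0 0 0.5;0 0 0 0 0 0 0.6;0 0 0 0 0 0 0.7;0 0 0 0 0 0 0.8;0 0 0 0 0 0 0.8;0 0 0 0 0 0 0.8;0 0 0 0 0 0 0.8;0 0 0 0 0 0 0.8;0 0 0 0 0 0 0.8;0 0 -0.010 0 0 0 0.8' 25
python3 -c "
from h import *
goto(655,-82,100,0.7)"
```

```text
t: 5.63
tcp_pos: [0.479, -0.1046, 0.0061]
tcp_rot: [-2.316, -2.117, 0.003]
ft_force: [-0.3, -0.1, 0.1]
width: 0.0658
finger_force: 0.0
t: 6.47
tcp_pos: [0.4796, -0.1048, 0.0177]
tcp_rot: [-2.318, -2.118, 0.002]
ft_force: [-0.3, 0.3, -1.2]
width: 0.0355
finger_force: 25.0
at [ 479.6 -104.8   17.7] tool yaw -5.16 tilt [ 0.4 -2. ] | shift tool mm [ 38.5 172.4 -82.6] turn z rad -0.1023 w 35.5 F 25.0
```

```bash
python3 -m crank '0 0 -0.030 0 0 0 0.8;0 0 -0.030 0 0 0 0.8;0 0 -0.022 0 0 0 0.8;0.008 0.034 0 0 0 0 0.8;0.008 0.035 0 0 0 0 0.8;0.008 0.035 0 0 0 0 0.8;0.008 0.034 0 0 0 0 0.8;0.0065 0.034 0 0 0 0 0.8;0 0 0 0 0 -0.102 0.8;0 0 0 0 0 0 0.8'
python3 - <<'E'
from h import *
goto(655,-82,100,0.7)
im=env.snapshot("wrist"); cv2.imwrite("pics/w2.png",im[:,:,::-1])
for q,y in(("pad_orange",-83),("pad_mid_a",2),("pad_mid_a",87),("pad_grey_end",171)): look(q,653,y,0,box=(56,72,3),z0=18)
s=env.state()
look("block_palest",655,-82,0,z0=1000*s['tcp_pos'][2]-8)
E
```

```text
t: 7.3
tcp_pos: [0.6557, -0.0816, 0.0998]
tcp_rot: [-2.201, -2.24, 0.001]
ft_force: [0.2, -0.3, -2.1]
width: 0.0356
finger_force: 25.0
at [655.7 -81.6  99.8] tool yaw 1.0 tilt [ 0.2 -1.1] | shift tool mm [-0.3 -0.7 -0.2] turn z rad 0.0053 w 35.6 F 25.0
pad_orange 0.87 [ 6.551e+02 -8.080e+01  5.000e-01] rms px 21.6 2042
block_palest 0.63 [ 6.556e+02 -8.150e+01  6.000e-01] rms px 6.18 6955
```

View pics/w2.png

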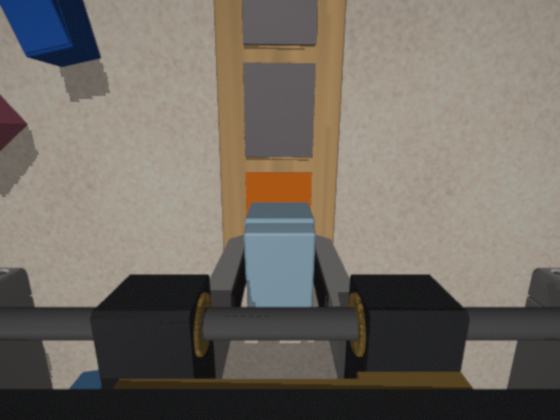

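The wrist view shows the held palest block, with the lower edge of its +y face at row ~203 (cols 249–310). The orange pad's +y edge is at row ~172, and the grey pad spans (244–316, 63–158). I'll refine these with edge profiles.

```bash
python3 - <<'E'
from h import *
im=cv2.imread("pics/w2.png").astype(float); c=cam("wrist")
# row profile between cols 262..298 ; gradients
g=lambda a:np.abs(np.diff(a,axis=0)).sum(1)
pr=g(im[:,262:298].mean(1)); print('rows',[(i+.5,round(pr[i])) for i in range(35,250) if pr[i]>12])
for r0 in(70,140,180):
    pc=g(im[r0:r0+14,:].mean(0)); print('cols@',r0+7,[(i+.5,round(pc[i])) for i in range(200,360) if pc[i]>15])
for n,px,z in(("orange +y edge",(279,172),.021),("mid -y edge",(279,158),.021),("mid +y edge",(279,63),.021),("block bottom +y",(279,203),.0918),("block shoulder",(279,219),.1298)): print(n,(plane(c,px,z)[0]*1000).round(1))
E
```

```text
rows [(42.5, 26), (43.5, 50), (44.5, 47), (45.5, 69), (47.5, 34), (48.5, 16), (49.5, 42), (50.5, 16), (61.5, 23), (62.5, 42), (63.5, 21), (155.5, 18), (156.5, 42), (158.5, 13), (159.5, 41), (160.5, 24), (170.5, 16), (171.5, 51), (172.5, 44), (173.5, 14), (200.5, 33), (201.5, 73), (202.5, 55), (203.5, 17), (216.5, 15), (217.5, 60), (218.5, 57), (219.5, 23), (221.5, 30), (222.5, 58), (223.5, 29), (231.5, 28), (232.5, 59), (233.5, 37), (235.5, 19)]
cols@ 77 [(214.5, 23), (215.5, 59), (216.5, 40), (241.5, 20), (242.5, 38), (243.5, 26), (314.5, 38), (315.5, 35), (340.5, 21), (341.5, 37), (342.5, 68), (343.5, 23)]
cols@ 147 [(217.5, 30), (218.5, 69), (219.5, 28), (243.5, 20), (244.5, 46), (245.5, 22), (311.5, 29), (312.5, 46), (313.5, 21), (336.5, 18), (337.5, 33), (338.5, 75), (339.5, 26)]
cols@ 187 [(219.5, 35), (220.5, 61), (221.5, 18), (244.5, 26), (245.5, 53), (246.5, 27), (309.5, 19), (310.5, 44), (311.5, 41), (334.5, 19), (335.5, 36), (336.5, 69), (337.5, 22)]
orange +y edge [655.1 -46.4  21. ]
mid -y edge [655.  -34.7  21. ]
mid +y edge [654.3  38.4  21. ]
block bottom +y [655.3 -56.3  91.8]
block shoulder [655.3 -55.6 129.8]
```

```bash
python3 - <<'E'
from h import *
im=cv2.imread("pics/w2.png").astype(float); c=cam("wrist")
g=lambda a:np.abs(np.diff(a,axis=0)).sum(1)
def edge(r,lo,hi,z):
    p=g(im[r-3:r+4].mean(0))[lo:hi]; i=np.argmax(p); k=np.arange(max(i-2,0),min(i+3,len(p))); u=(k*p[k]).sum()/p[k].sum()+lo+.5
    return plane(c,(u,r),z)[0]*1000
for lo,hi,z,rs in((209,226,.018,range(20,200,10)),(330,350,.018,range(20,200,10)),(238,250,.021,range(70,152,8)),(306,322,.021,range(70,152,8))):
    P=np.array([edge(r,lo,hi,z) for r in rs]); k=np.polyfit(P[:,1]+80,P[:,0],1); print('yaw',np.degrees(-k[0]).round(2),'x at y=-80',k[1].round(1))
p=g(im[206:214].mean(0)); print([(i+.5,round(p[i])) for i in range(225,335) if p[i]>25])
print((plane(c,[(249,206),(310,206)],.1)*1000).round(1))
E
```

```text
yaw 0.14 x at y=-80 604.7
yaw 0.21 x at y=-80 704.7
yaw 0.31 x at y=-80 626.7
yaw 0.1 x at y=-80 682.6
[(245.5, 40), (247.5, 39), (248.5, 51), (249.5, 35), (309.5, 37), (310.5, 40), (334.5, 46)]
[[637.2 -56.4 100. ]
 [674.  -56.  100. ]]
```

```bash
python3 -m crank '0.0007 -0.0009 0 0 0 0.014 0.8;0 0 0.020 0 0 0 0.8;0 0 0.020 0 0 0 0.8;0 0 0.015 0 0 0 0.8;0 0 0.008 0 0 0 0.8;0 0 0.004 0 0 0 0.8;0 0 0.002 0 0 0 0.8;0 0 0 0 0 0 0.8;0 0 0 0 0 0 0.8;0 0 0 0 0 0 0.8'
python3 -c "
from h import *
goto(654.7,-81.6,28,0.2)"
```

```text
t: 8.68
tcp_pos: [0.6547, -0.0815, 0.0324]
tcp_rot: [2.223, 2.218, 0.001]
ft_force: [-0.8, -0.0, -0.3]
width: 0.0356
finger_force: 25.0
at [654.7 -81.5  32.4] tool yaw -0.11 tilt [-0.3  1.3] | shift tool mm [-0.1  0.   4.4] turn z rad -0.0055 w 35.6 F 25.0
```

```bash
python3 -m crank '0 0 0.001 0 0 -0.005 0.8;0 0 0.001 0 0 0 0.8;0 0 0.001 0 0 0 0.8;0 0 0 0 0 0 0.8;0 0 0 0 0 0 0.8;0 0 0 0 0 0 0.8;0 0 0 0 0 0 0.8;0 0 0 0 0 0 0.8;0 0 0 0 0 0 0.8;0 0 0 0 0 0 0.8'
python3 -c "
from h import *
goto(654.7,-81.6,28,0.2)"
```

```text
t: 9.52
tcp_pos: [0.6545, -0.0815, 0.0302]
tcp_rot: [2.217, 2.224, 0.001]
ft_force: [-6.9, 0.7, 11.9]
width: 0.0359
finger_force: 25.0
at [654.5 -81.5  30.2] tool yaw 0.18 tilt [-0.3  1. ] | shift tool mm [-0.1  0.2  2.2] turn z rad -0.0003 w 35.9 F 25.0
```

```bash
python3 -m crank '0 0 -0.001 0 0 0 0.7;0 0 0 0 0 0 0.4;0 0 0 0 0 0 0.35;0 0 0 0 0 0 0.35;0 0 -0.010 0 0 0 0.35;0 0 -0.025 0 0 0 0.35;0 0 -0.035 0 0 0 0.35;0 0 -0.035 0 0 0 0.35;-0.026 -0.023 0 0 0 0 0.35;-0.026 -0.023 0 0 0 0 0.35'
python3 -m crank '-0.0265 -0.0235 0 0 0 0 0.35;-0.0265 -0.0235 0 0 0 0 0.35;-0.0265 -0.0235 0 0 0 0 0.3;-0.0265 -0.0235 0 0 0 0 0.3;-0.0265 -0.0235 0 0 0 0 0.3;-0.0255 -0.0235 0 0 0 0 0.3;0 0 0 0 0 -0.085 0.3;0 0 0 0 0 -0.085 0.3;0 0 0 0 0 0 0.3;0 0 0 0 0 0 0.3'
python3 - <<'E'
from h import *
goto(468.8,-291,8,10)
im=env.snapshot("wrist"); cv2.imwrite("pics/w3.png",im[:,:,::-1])
look("block_light",469,-291,10)
env.snapshot("top")
look("block_palest",655,-82,0,z0=21,camn="top")
E
```

```text
t: 10.35
tcp_pos: [0.6091, -0.1334, 0.1373]
tcp_rot: [2.212, 2.225, 0.004]
ft_force: [0.3, 0.8, -1.0]
width: 0.0608
finger_force: 0.0
t: 11.18
tcp_pos: [0.468, -0.292, 0.135]
tcp_rot: [2.024, 2.402, 0.0]
ft_force: [0.1, -0.6, 0.5]
width: 0.0659
finger_force: 0.0
at [ 468. -292.  135.] tool yaw 9.77 tilt [-0.5  0.5] | shift tool mm [  0.9   0.9 127. ] turn z rad -0.004 w 65.9 F 0.0
block_light 0.88 [ 468.7 -291.3    9.7] rms px 1.58 2370
block_palest 0.9 [655.9 -82.4  -1.5] rms px 1.09 333
```

View pics/w3.png

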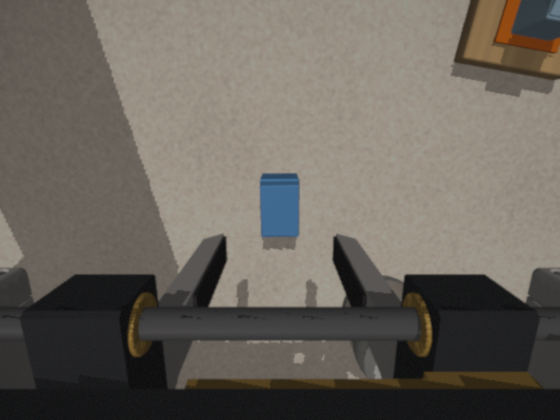

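The wrist view shows the light block at (280,205), squared between the fingers, with the placed palest block on orange at the upper right. Next: descend, grasp, lift.

```bash
python3 -m crank '0.0006 0.0008 0.020 0 0 0 0.3;0 0 0.030 0 0 0 0.3;0 0 0.030 0 0 0 0.3;0 0 0.025 0 0 0 0.3;0 0 0.015 0 0 0 0.3;0 0 0.007 0 0 0 0.3;0 0 0 0 0 0 0.5;0 0 0 0 0 0 0.6;0 0 0 0 0 0 0.7;0 0 0 0 0 0 0.8'
python3 -m crank '0 0 0 0 0 0 0.8;0 0 0 0 0 0 0.8;0 0 0 0 0 0 0.8;0 0 0 0 0 0 0.8;0 0 0 0 0 0 0.8;0 0 -0.005 0 0 0 0.8;0 0 -0.020 0 0 0 0.8;0 0 -0.030 0 0 0 0.8;0 0 -0.035 0 0 0 0.8;0 0 0 0 0 0 0.8'
python3 -c "
from h import *
goto(654.4,3.0,98,0.2)"
```

```text
t: 12.32
tcp_pos: [0.4691, -0.2916, 0.0087]
tcp_rot: [2.02, 2.403, 0.0]
ft_force: [-0.0, -1.1, 0.7]
width: 0.0426
finger_force: 0.0
t: 13.15
tcp_pos: [0.4707, -0.2928, 0.104]
tcp_rot: [2.015, 2.398, 0.001]
ft_force: [0.5, -1.8, 0.1]
width: 0.0359
finger_force: 25.0
at [ 470.7 -292.8  104. ] tool yaw 9.91 tilt [-6.4  6.3] | shift tool mm [259.7 231.8   5.8] turn z rad 0.1696 w 35.9 F 25.0
```

```bash
python3 -m crank '0.015 0.013 0 0 0 0 0.8;0.027 0.024 0 0 0 0 0.8;0.027 0.024 0 0 0 0 0.8;0.027 0.024 0 0 0 0 0.8;0.027 0.024 0 0 0 0 0.8;0.027 0.024 0 0 0 0 0.8;0.027 0.024 0 0 0 0 0.8;0.027 0.024 0 0 0 0 0.8;0.027 0.024 0 0 0 0 0.8;0.025 0.022 0 0 0 0 0.8'
python3 -m crank '0.004 0.005 0 0 0 0.085 0.8;0 0 0 0 0 0.085 0.8;0 0 0 0 0 0 0.8;0 0 0 0 0 0 0.8;0 0 0 0 0 0 0.8;0 0 0 0 0 0 0.8;0 0 0 0 0 0 0.8;0 0 0 0 0 0 0.8;0 0 0 0 0 0 0.8;0 0 0 0 0 0 0.8'
cat >> h.py <<'E'
def edges(im,c):
    "held block over its pad: +y edges down the middle columns, on pad height and block-bottom height"
    im=im.astype(float); g=lambda a:np.abs(np.diff(a,axis=0)).sum(1)
    p=g(im[:,264:296].mean(1)); zb=env.state()['tcp_pos'][2]-.0085
    i=40
    while i<245:
        if p[i]>15 and p[i]==p[max(i-2,0):i+3].max():
            k=np.arange(i-1,i+2); u=(k*p[k]).sum()/p[k].sum()+.5
            print('row',u.round(1),round(p[i]),*[(h,(plane(c,(279.5,u),z)[0,1]*1000).round(1)) for h,z in(('board',.018),('pad',.021),('bottom',zb),('shoulder',zb+.038))])
        i+=1
    for r in(200,208,214):
        q=g(im[r-2:r+3].mean(0)); print('cols',r,[(j+.5,round(q[j])) for j in range(205,350) if q[j]>25 and q[j]==q[j-2:j+3].max()])
    for r in (150,185):
      for lo,hi in((205,228),(330,352)):
        q=g(im[r-3:r+4].mean(0)); j=lo+np.argmax(q[lo:hi]); print('board edge row',r,j+.5,(plane(c,(j+.5,r),.018)[0]*1000).round(1))
    print('bottom edge x',(plane(c,[(249,206),(310,206)],zb+.009)*1000).round(1)[:,:2])
E
python3 - <<'E'
from h import *
goto(654.4,3.0,98,0.2)
im=env.snapshot("wrist");c=cam("wrist"); cv2.imwrite("pics/w4.png",im[:,:,::-1])
edges(im,c)
E
```

```text
t: 13.98
tcp_pos: [0.6488, 0.002, 0.0974]
tcp_rot: [-2.021, -2.405, 0.0]
ft_force: [1.4, -0.8, -1.0]
width: 0.0362
finger_force: 25.0
t: 14.82
tcp_pos: [0.6523, 0.0047, 0.0975]
tcp_rot: [2.218, 2.225, 0.0]
ft_force: [0.1, 0.3, -1.3]
width: 0.0357
finger_force: 25.0
at [652.3   4.7  97.5] tool yaw 0.18 tilt [-0.  0.] | shift tool mm [-1.7  2.1 -0.5] turn z rad -0.0004 w 35.7 F 25.0
row 46.5 60 ('board', np.float64(136.9)) ('pad', np.float64(136.2)) ('bottom', np.float64(120.2)) ('shoulder', np.float64(111.2))
row 50.7 58 ('board', np.float64(134.0)) ('pad', np.float64(133.3)) ('bottom', np.float64(118.1)) ('shoulder', np.float64(109.5))
row 63.7 47 ('board', np.float64(124.8)) ('pad', np.float64(124.2)) ('bottom', np.float64(111.4)) ('shoulder', np.float64(104.2))
row 158.3 51 ('board', np.float64(52.0)) ('pad', np.float64(52.3)) ('bottom', np.float64(58.6)) ('shoulder', np.float64(62.0))
row 161.4 36 ('board', np.float64(49.5)) ('pad', np.float64(49.8)) ('bottom', np.float64(56.7)) ('shoulder', np.float64(60.5))
row 173.6 58 ('board', np.float64(39.2)) ('pad', np.float64(39.6)) ('bot
[... 286 characters left out ...]
', np.float64(32.1))
row 222.5 47 ('board', np.float64(-3.9)) ('pad', np.float64(-3.0)) ('bottom', np.float64(17.9)) ('shoulder', np.float64(29.6))
row 232.6 52 ('board', np.float64(-13.3)) ('pad', np.float64(-12.2)) ('bottom', np.float64(11.1)) ('shoulder', np.float64(24.2))
cols 200 [(222.5, 66), (247.5, 42), (314.5, 60), (338.5, 75)]
cols 208 [(223.5, 75), (248.5, 66), (309.5, 26), (313.5, 49), (338.5, 75)]
cols 214 [(223.5, 71), (246.5, 64), (312.5, 60), (338.5, 71)]
board edge row 150 220.5 [604.2  58.7  18. ]
board edge row 150 340.5 [703.6  59.   18. ]
board edge row 185 222.5 [604.6  29.4  18. ]
board edge row 185 339.5 [704.3  29.6  18. ]
bottom edge x [[634.8  31. ]
 [671.4  31.1]]
```

View pics/w4.png

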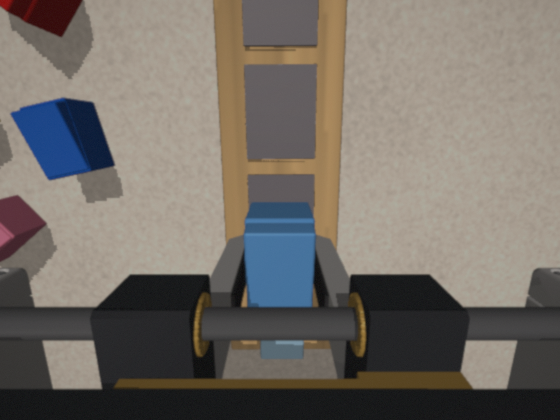

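The wrist view shows the light block held over pad 2, whose +y edge is at row 173.6; the block's lower edge is at row 201.7. Palest is just visible behind at (280,350). Placing now.

```bash
python3 -m crank '-0.0005 0.0013 0.010 0 0 0 0.8;0 0 0.020 0 0 0 0.8;0 0 0.020 0 0 0 0.8;0 0 0.010 0 0 0 0.8;0 0 0.003 0 0 0 0.8;0 0 0.0015 0 0 0 0.8;0 0 0.001 0 0 0 0.8;0 0 0.001 0 0 0 0.8;0 0 0 0 0 0 0.8;0 0 0 0 0 0 0.8'
python3 -c "
from h import *
goto(653.5,4.2,30,0.2)"
```

```text
t: 15.7
tcp_pos: [0.6539, 0.0043, 0.0316]
tcp_rot: [2.218, 2.224, 0.001]
ft_force: [0.1, -0.6, -0.8]
width: 0.0357
finger_force: 25.0
at [653.9   4.3  31.6] tool yaw 0.17 tilt [-0.1  1. ] | shift tool mm [-0.1 -0.4  1.6] turn z rad -0.0005 w 35.7 F 25.0
```

```bash
python3 -m crank '0 -0.0002 0.001 0 0 0 0.8;0 0 0.0006 0 0 0 0.8;0 0 0 0 0 0 0.8;0 0 0 0 0 0 0.6;0 0 0 0 0 0 0.35;0 0 0 0 0 0 0.35;0 0 0 0 0 0 0.35;0 0 -0.010 0 0 0 0.35;0 0 -0.030 0 0 0 0.35;0 0 -0.035 0 0 0 0.35'
python3 -m crank '0 0 -0.030 0 0 0 0.35;0.010 -0.028 0 0 0 0 0.3;0.010 -0.028 0 0 0 0 0.3;0.010 -0.028 0 0 0 0 0.3;0.010 -0.028 0 0 0 0 0.3;0.011 -0.029 0 0 0 0 0.3;0.011 -0.029 0 0 0 0 0.3;0 0 0 0 0 -0.104 0.3;0 0 0 0 0 -0.104 0.3;0 0 0 0 0 0 0.3'
python3 - <<'E'
from h import *
look("block_mid",483,66,12); look("block_mid",483,66,12)
goto(483.5,66.6,8,12)
for q,y in(("block_palest",-82),("block_light",3)): look(q,655,y,0,z0=21); look(q,655,y,0,z0=21,camn="top")
E
```

```text
t: 16.53
tcp_pos: [0.6523, 0.0044, 0.104]
tcp_rot: [-2.216, -2.223, 0.004]
ft_force: [0.5, -0.5, -0.6]
width: 0.0613
finger_force: 0.0
t: 17.37
tcp_pos: [0.4833, 0.066, 0.1354]
tcp_rot: [1.968, 2.447, 0.002]
ft_force: [-0.5, 0.6, -0.7]
width: 0.0658
finger_force: 0.0
block_mid 0.68 [483.3  67.7  12.3] rms px 0.99 2502
block_mid 0.63 [483.2  67.7  12.2] rms px 1.08 2424
at [483.4  65.7 134.5] tool yaw 11.9 tilt [0.  0.1] | shift tool mm [  0.9   0.3 126.5] turn z rad -0.0017 w 65.7 F 0.0
block_palest 0.54 [ 6.545e+02 -8.260e+01 -4.000e-01] rms px 0.41 356
block_light 0.69 [640.5  12.8  28.6] rms px 31.66 141
block_light 0.92 [6.557e+02 4.500e+00 6.000e-01] rms px 0.61 365
```

```bash
python3 -m crank '0.0018 0 0.020 0 0 -0.004 0.3;0 0 0.030 0 0 0 0.3;0 0 0.030 0 0 0 0.3;0 0 0.025 0 0 0 0.3;0 0 0.015 0 0 0 0.3;0 0 0.006 0 0 0 0.3;0 0 0 0 0 0 0.5;0 0 0 0 0 0 0.6;0 0 0 0 0 0 0.7;0 0 0 0 0 0 0.8'
python3 -m crank '0 0 0 0 0 0 0.8;0 0 0 0 0 0 0.8;0 0 0 0 0 0 0.8;0 0 0 0 0 0 0.8;0 0 0 0 0 0 0.8;0 0 -0.005 0 0 0 0.8;0 0 -0.020 0 0 0 0.8;0 0 -0.030 0 0 0 0.8;0 0 -0.035 0 0 0 0.8;0 0 0 0 0 0 0.8'
python3 -c "
from h import *
goto(653.5,88.5,98,0.2)"
```

```text
t: 18.8
tcp_pos: [0.4835, 0.0676, 0.0095]
tcp_rot: [1.97, 2.446, 0.002]
ft_force: [-0.2, 0.4, -1.0]
width: 0.0426
finger_force: 0.0
t: 19.63
tcp_pos: [0.4854, 0.0678, 0.1044]
tcp_rot: [1.966, 2.442, 0.009]
ft_force: [0.6, -0.3, 0.5]
width: 0.0359
finger_force: 25.0
at [485.4  67.8 104.4] tool yaw 12.32 tilt [-1.3  8.5] | shift tool mm [-15.6 168.6   7.9] turn z rad 0.2116 w 35.9 F 25.0
```

```bash
python3 -m crank '-0.003 0.025 0 0 0 0 0.8;-0.003 0.030 0 0 0 0 0.8;-0.003 0.030 0 0 0 0 0.8;-0.003 0.030 0 0 0 0 0.8;-0.003 0.030 0 0 0 0 0.8;-0.0002 0.0256 0 0 0 0 0.8;0 0 0 0 0 0.104 0.8;0 0 0 0 0 0.104 0.8;0 0 0 0 0 0 0.8;0 0 0 0 0 0 0.8'
python3 -m crank '0 0 0 0 0 0 0.8;0 0 0 0 0 0 0.8;0 0 0 0 0 0 0.8;0 0 0 0 0 0 0.8;0 0 0 0 0 0 0.8;0 0 0 0 0 0 0.8;0 0 0 0 0 0 0.8;0 0 0 0 0 0 0.8;0 0 0 0 0 0 0.8;0 0 0 0 0 0 0.8'
python3 - <<'E'
from h import *
goto(653.5,88.5,98,0.2)
im=env.snapshot("wrist");c=cam("wrist"); cv2.imwrite("pics/w5.png",im[:,:,::-1])
edges(im,c)
E
```

```text
t: 20.47
tcp_pos: [0.6526, 0.0891, 0.0982]
tcp_rot: [-2.21, -2.232, 0.0]
ft_force: [-0.6, -1.4, -0.9]
width: 0.0359
finger_force: 25.0
t: 21.3
tcp_pos: [0.6528, 0.0891, 0.0983]
tcp_rot: [2.214, 2.229, -0.0]
ft_force: [-0.8, -0.0, -1.5]
width: 0.0361
finger_force: 25.0
at [652.8  89.1  98.3] tool yaw 0.4 tilt [-0. -0.] | shift tool mm [-0.6  0.7  0.3] turn z rad 0.0036 w 36.1 F 25.0
row 40.7 39 ('board', np.float64(225.5)) ('pad', np.float64(224.8)) ('bottom', np.float64(207.5)) ('shoulder', np.float64(197.9))
row 63.3 44 ('board', np.float64(209.6)) ('pad', np.float64(209.1)) ('bottom', np.float64(196.0)) ('shoulder', np.float64(188.7))
row 158.4 41 ('board', np.float64(136.2)) ('pad', np.float64(136.5)) ('bottom', np.float64(142.8)) ('shoulder', np.float64(146.3))
row 161.7 57 ('board', np.float64(133.5)) ('pad', np.float64(133.8)) ('bottom', np.float64(140.9)) ('shoulder', np.float64(144.8))
row 172.6 64 ('board', np.float64(124.3)) ('pad', np.float64(124.7)) ('bottom', np.float64(134.2)) ('shoulder', np.float64(139.5))
row 200.8 56 ('board', np.float64(99.8)) ('pad', np.float64(10
[... 164 characters left out ...]
 ('shoulder', np.float64(117.1))
row 220.8 29 ('board', np.float64(81.7)) ('pad', np.float64(82.6)) ('bottom', np.float64(103.4)) ('shoulder', np.float64(114.9))
row 231.1 39 ('board', np.float64(72.2)) ('pad', np.float64(73.2)) ('bottom', np.float64(96.5)) ('shoulder', np.float64(109.4))
cols 200 [(221.5, 77), (246.5, 43), (312.5, 43), (337.5, 67)]
cols 208 [(222.5, 66), (248.5, 56), (311.5, 56), (336.5, 64)]
cols 214 [(222.5, 81), (246.5, 80), (312.5, 77), (336.5, 72)]
board edge row 150 219.5 [603.5 142.9  18. ]
board edge row 150 339.5 [703.2 143.5  18. ]
board edge row 185 220.5 [603.1 113.4  18. ]
board edge row 185 337.5 [703.1 114.   18. ]
bottom edge x [[635.2 115.3]
 [671.7 115.5]]
```

View pics/w5.png

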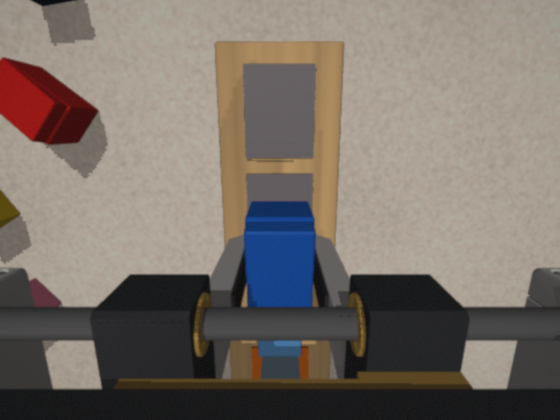

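```bash
python3 -m crank '-0.0005 0 0.010 0 0 0 0.8;0 0 0.020 0 0 0 0.8;0 0 0.020 0 0 0 0.8;0 0 0.010 0 0 0 0.8;0 0 0.003 0 0 0 0.8;0 0 0.0015 0 0 0 0.8;0 0 0.001 0 0 0 0.8;0 0 0.001 0 0 0 0.8;0 0 0.001 0 0 0 0.8;0 0 0.0005 0 0 0 0.8'
python3 -c "
from h import *
goto(653,88.5,30,0.4)"
```

```text
t: 22.18
tcp_pos: [0.653, 0.0886, 0.0309]
tcp_rot: [2.213, 2.229, 0.001]
ft_force: [0.4, 1.0, -0.5]
width: 0.0358
finger_force: 25.0
at [653.   88.6  30.9] tool yaw 0.4 tilt [0.1 0.9] | shift tool mm [-0.1 -0.   0.9] turn z rad 0.0 w 35.8 F 25.0
```

```bash
python3 -m crank '0 0 0.0008 0 0 0 0.8;0 0 0 0 0 0 0.8;0 0 0 0 0 0 0.8;0 0 0 0 0 0 0.6;0 0 0 0 0 0 0.35;0 0 0 0 0 0 0.35;0 0 0 0 0 0 0.35;0 0 -0.010 0 0 0 0.35;0 0 -0.030 0 0 0 0.35;0 0 -0.035 0 0 0 0.35'
python3 -m crank '0 0 -0.030 0 0 0 0.35;0.026 -0.026 0 0 0 0 0.3;0.027 -0.026 0 0 0 0 0.3;0.027 -0.026 0 0 0 0 0.3;0.027 -0.026 0 0 0 0 0.3;0.027 -0.025 0 0 0 0 0.3;0.027 -0.025 0 0 0 0 0.3;0.026 -0.025 0 0 0 0 0.3;0 0 0 0 0 -0.1 0.3;0 0 0 0 0 0 0.3'
python3 - <<'E'
from h import *
look("block_navy",475,277,6); look("block_navy",475,277,6)
goto(475,277,8,6)
im=env.snapshot("wrist");cv2.imwrite("pics/w6.png",im[:,:,::-1])
E
```

```text
t: 23.02
tcp_pos: [0.6517, 0.0885, 0.1041]
tcp_rot: [-2.212, -2.227, 0.005]
ft_force: [0.5, 0.2, 1.0]
width: 0.0613
finger_force: 0.0
t: 23.85
tcp_pos: [0.4716, 0.2756, 0.1356]
tcp_rot: [2.091, 2.344, 0.002]
ft_force: [-0.1, -0.3, -0.5]
width: 0.0658
finger_force: 0.0
block_navy 0.58 [477.6 283.1   8.9] rms px 0.89 2525
block_navy 0.69 [476.8 283.8   9.1] rms px 0.97 2458
at [473.1 273.7 134.8] tool yaw 5.94 tilt [0.  0.3] | shift tool mm [  3.1   2.1 126.8] turn z rad -0.0011 w 65.6 F 0.0
```

View pics/w6.png

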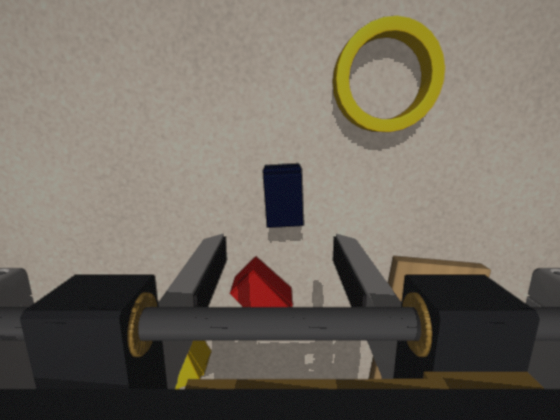

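The wrist view shows navy at (283,196), slightly ahead of and turned from the grasp. The tape at (390,75) is clear. I'll correct and grasp.

```bash
python3 -m crank '0.0092 0.0051 0.010 0 0 0 0.3;0 0 0.030 0 0 -0.053 0.3;0 0 0.030 0 0 0 0.3;0 0 0.030 0 0 0 0.3;0 0 0.020 0 0 0 0.3;0 0 0.006 0 0 0 0.3;0 0 0 0 0 0 0.5;0 0 0 0 0 0 0.6;0 0 0 0 0 0 0.7;0 0 0 0 0 0 0.8'
python3 -m crank '0 0 0 0 0 0 0.8;0 0 0 0 0 0 0.8;0 0 0 0 0 0 0.8;0 0 0 0 0 0 0.8;0 0 0 0 0 0 0.8;0 0 -0.005 0 0 0 0.8;0 0 -0.020 0 0 0 0.8;0 0 -0.030 0 0 0 0.8;0 0 -0.035 0 0 0 0.8;0 0 0 0 0 0 0.8'
python3 -m crank '0 0 0 0 0 0 0.8;0 0 0 0 0 0 0.8;0 0 0 0 0 0 0.8;0 0 0 0 0 0 0.8;0 0 0 0 0 0 0.8;0 0 0 0 0 0 0.8;0 0 0 0 0 0 0.8;0 0 0 0 0 0 0.8;0 0 0 0 0 0 0.8;0 0 0 0 0 0 0.8'
python3 -c "
from h import *
goto(652.6,173.2,98,0.4)"
```

```text
t: 24.93
tcp_pos: [0.4774, 0.2843, 0.01]
tcp_rot: [2.037, 2.391, 0.003]
ft_force: [0.0, -0.2, -0.7]
width: 0.0425
finger_force: 0.0
t: 25.77
tcp_pos: [0.4789, 0.2853, 0.1053]
tcp_rot: [2.034, 2.389, 0.013]
ft_force: [1.5, -0.0, -0.4]
width: 0.0358
finger_force: 25.0
t: 26.6
tcp_pos: [0.4766, 0.284, 0.0985]
tcp_rot: [-2.037, -2.392, -0.0]
ft_force: [-0.5, -0.0, -0.4]
width: 0.036
finger_force: 25.0
at [476.6 284.   98.5] tool yaw 9.17 tilt [0. 0.] | shift tool mm [-137.5  156.1    0.5] turn z rad 0.153 w 36.0 F 25.0
```

```bash
python3 -m crank '-0.0175 0.0201 0 0 0 0 0.8;-0.020 0.0226 0 0 0 0 0.8;-0.020 0.0227 0 0 0 0 0.8;-0.020 0.0227 0 0 0 0 0.8;-0.020 0.0227 0 0 0 0 0.8;-0.020 0.0227 0 0 0 0 0.8;-0.020 0.0226 0 0 0 0 0.8;0 0 0 0 0 0.077 0.8;0 0 0 0 0 0.076 0.8;0 0 0 0 0 0 0.8'
python3 -m crank '0 0 0 0 0 0 0.8;0 0 0 0 0 0 0.8;0 0 0 0 0 0 0.8;0 0 0 0 0 0 0.8;0 0 0 0 0 0 0.8;0 0 0 0 0 0 0.8;0 0 0 0 0 0 0.8;0 0 0 0 0 0 0.8;0 0 0 0 0 0 0.8;0 0 0 0 0 0 0.8'
python3 - <<'E'
from h import *
goto(652.6,173.2,98,0.4)
im=env.snapshot("wrist");c=cam("wrist"); cv2.imwrite("pics/w7.png",im[:,:,::-1])
edges(im,c)
E
```

```text
t: 27.43
tcp_pos: [0.6527, 0.1727, 0.0981]
tcp_rot: [-2.218, -2.224, 0.001]
ft_force: [0.2, 0.1, -0.8]
width: 0.036
finger_force: 25.0
t: 28.27
tcp_pos: [0.6526, 0.1732, 0.0985]
tcp_rot: [2.214, 2.229, 0.0]
ft_force: [-0.6, -0.5, -1.1]
width: 0.0356
finger_force: 25.0
at [652.6 173.2  98.5] tool yaw 0.4 tilt [0. 0.] | shift tool mm [0.  0.  0.5] turn z rad 0.0001 w 35.6 F 25.0
row 150.5 100 ('board', np.float64(226.8)) ('pad', np.float64(227.0)) ('bottom', np.float64(231.6)) ('shoulder', np.float64(234.2))
row 171.7 68 ('board', np.float64(209.2)) ('pad', np.float64(209.6)) ('bottom', np.float64(218.9)) ('shoulder', np.float64(224.0))
row 201.3 90 ('board', np.float64(183.4)) ('pad', np.float64(184.1)) ('bottom', np.float64(200.2)) ('shoulder', np.float64(209.1))
row 231.3 19 ('board', np.float64(156.0)) ('pad', np.float64(157.0)) ('bottom', np.float64(180.4)) ('shoulder', np.float64(193.3))
cols 200 [(220.5, 53), (245.5, 39), (311.5, 47), (336.5, 84)]
cols 208 [(221.5, 74), (245.5, 40), (249.5, 76), (309.5, 89), (336.5, 66)]
cols 214 [(221.5, 77), (246.5, 97), (311.5, 97), (335.5, 81)]
board edge row 150 220.5 [604.1 226.9  18. ]
board edge row 150 337.5 [701.4 227.5  18. ]
board edge row 185 220.5 [602.9 197.4  18. ]
board edge row 185 337.5 [703. 198.  18.]
bottom edge x [[635.  199.3]
 [671.5 199.6]]
```

View pics/w7.png

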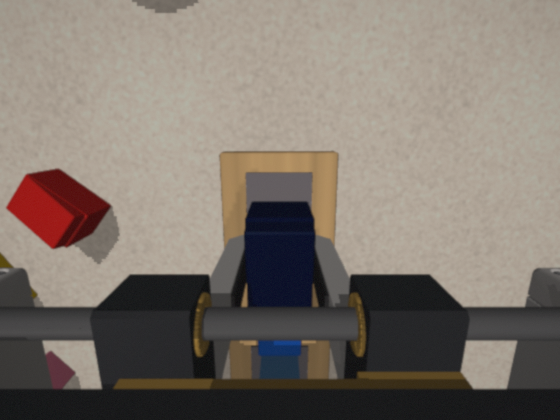

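The wrist view shows navy over the end pad: pad edge at row 171.7, block lower edge at row 201.3. I'll shift +1.1 mm along the row and place it.

```bash
python3 -m crank '0.0011 -0.0003 0.010 0 0 0 0.8;0 0 0.020 0 0 0 0.8;0 0 0.020 0 0 0 0.8;0 0 0.010 0 0 0 0.8;0 0 0.003 0 0 0 0.8;0 0 0.0015 0 0 0 0.8;0 0 0.001 0 0 0 0.8;0 0 0.001 0 0 0 0.8;0 0 0.001 0 0 0 0.8;0 0 0.0005 0 0 0 0.8'
python3 -m crank '0 0 0.0004 0 0 0 0.8;0 0 0 0 0 0 0.8;0 0 0 0 0 0 0.8;0 0 0 0 0 0 0.6;0 0 0 0 0 0 0.35;0 0 0 0 0 0 0.35;0 0 0 0 0 0 0.35;0 0 0 0 0 0 0.35;0 0 -0.002 0 0 0 0.35;0 0 -0.010 0 0 0 0.35'
python3 -m crank '0 0 -0.020 0 0 0 0.35;0 0 -0.030 0 0 0 0.35;0 0 -0.030 0 0 0 0.35;0 0 -0.030 0 0 0 0.35;0 0 -0.030 0 0 0 0.35;0 0 -0.030 0 0 0 0.35;0 0 -0.030 0 0 0 0.35;0.010 -0.015 0 0 0 0 0.35;0.010 -0.015 0 0 0 0 0.35;0 0 0 0 0 0 0.35'
python3 - <<'E'
from h import *
goto(653,200,250,0)
im=env.snapshot("wrist");cv2.imwrite("pics/w8.png",im[:,:,::-1])
for q,y in(("block_palest",-82),("block_light",3),("block_mid",88),("block_navy",173)):
    look(q,654,y,0,z0=21,near=25); look(q,654,y,0,z0=21,camn="top",near=25)
E
```

```text
t: 29.15
tcp_pos: [0.6525, 0.1743, 0.0311]
tcp_rot: [2.213, 2.229, 0.001]
ft_force: [0.8, 0.1, -1.8]
width: 0.0354
finger_force: 25.0
t: 29.98
tcp_pos: [0.6514, 0.1741, 0.0409]
tcp_rot: [-2.213, -2.228, 0.004]
ft_force: [-0.3, -0.4, -0.2]
width: 0.0609
finger_force: 0.0
t: 30.82
tcp_pos: [0.6206, 0.1956, 0.244]
tcp_rot: [2.212, 2.231, 0.002]
ft_force: [-0.1, -0.1, -0.0]
width: 0.0613
finger_force: 0.0
at [620.6 195.6 244. ] tool yaw 0.49 tilt [0.8 1.5] | shift tool mm [ 4.2 32.5 -6. ] turn z rad 0.0086 w 61.3 F 0.0
block_palest 0.95 [ 6.55e+02 -7.40e+01  3.00e-01] rms px 8.8 764
block_palest 0.81 [ 6.545e+02 -8.190e+01  2.000e-01] rms px 0.42 354
block_light 0.59 [6.522e+02 2.070e+01 3.000e-01] rms px 16.36 434
block_light 0.72 [655.9   4.6  -0.7] rms px 0.44 377
block_mid 0.57 [654.   88.9   0. ] rms px 1.03 1412
block_navy 0.56 [ 6.538e+02  1.745e+02 -3.000e-01] rms px 1.06 1490
block_navy 0.76 [652.  172.7   0.7] rms px 0.44 406
```

View pics/w8.png

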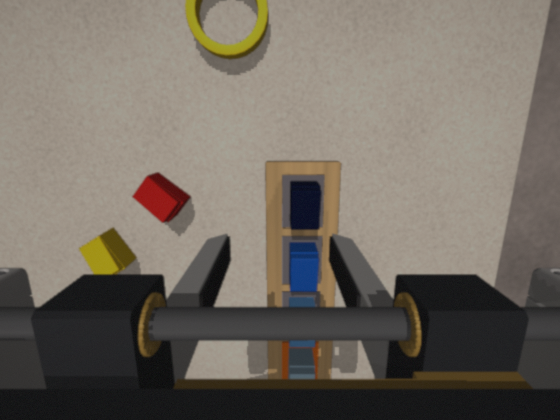

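```bash
python3 -m crank '-0.028 -0.013 0 0 0 0 0.35;-0.028 -0.013 0 0 0 0 0.35;-0.028 -0.013 0 0 0 0 0.35;-0.028 -0.013 0 0 0 0 0.35;-0.028 -0.013 0 0 0 0 0.35;-0.028 -0.013 0 0 0 0 0.35;-0.028 -0.013 0 0 0 0 0.35;-0.028 -0.013 0 0 0 0 0.35;-0.028 -0.013 0 0 0 0 0.35;0 0 0 0 0 0 0.35'
python3 - <<'E'
from h import *
im=env.snapshot("wrist");cv2.imwrite("pics/w9.png",cv2.resize(im[0:260,280:560],None,fx=2.2,fy=2.2,interpolation=2)[:,:,::-1])
for q,y in(("block_palest",-82),("block_light",3),("block_mid",88),("block_navy",173)):
    look(q,654,y,0,z0=21,near=25)
E
```

```text
t: 32.5
tcp_pos: [0.5054, -0.0622, 0.2425]
tcp_rot: [2.216, 2.225, -0.001]
ft_force: [0.1, -0.0, 0.4]
width: 0.0613
finger_force: 0.0
block_palest 0.73 [656.3 -81.3  -1.8] rms px 1.14 1947
block_light 0.79 [ 6.543e+02  4.400e+00 -3.000e-01] rms px 2.09 1978
block_mid 0.78 [654.4  88.7  -1.4] rms px 1.02 2641
```

View pics/w9.png

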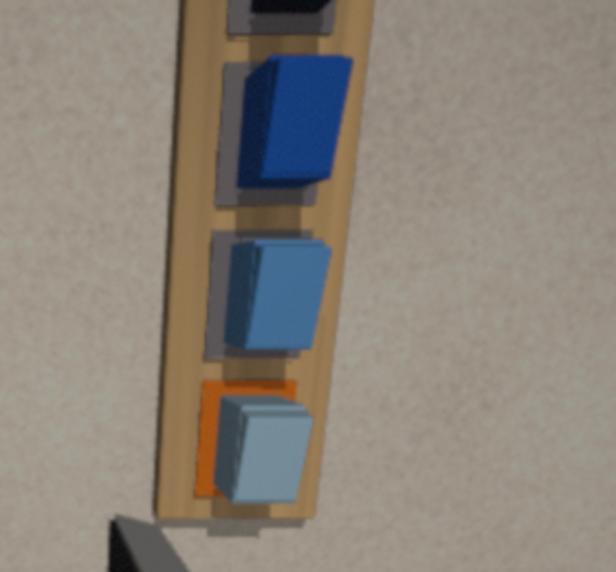

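The crop shows all four blocks upright, squared and in shade order, from palest on orange at (262,450) up to navy at the far end. Margins around each pad look even.

```bash
python3 -c "
from station import env
print(env.hand_in())"
```

```text
the job is handed in; nothing more can be done
None
```

The four blocks stand upright on their pads in shade order, from palest on orange to navy at the far end, about 1–2 mm off centre at most by the camera checks; the job was handed in at about 33 s of the 80 s allowed, and no verdict came back.

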